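# Nest the steel katoris in the caddy and lock the stop

### The arm

A 6-joint arm with a two-finger parallel gripper is mounted at the origin on the work surface. World frame = base frame: x ahead of the robot, y to its left, z up, the work surface at z = 0. Lengths are in m, angles in rad, forces in N, time in s.
With the tool pointing down it reaches from about 0.375 to 0.975 m from the base axis. Payload 3.8 kg.
Tool frame: the origin (TCP) lies at the very end of the fingers, on their centre line; the grasp point (between the pads) lies 19 mm behind it; z points along the fingers, y is the line along which they close (so a half turn about z gives the same grasp; the last joint's range is limited). The gripper opens to 85 mm and grips with 20 to 120 N. Pads are 22 mm wide; open, the fingers measure 114 mm over their backs; the gripper's body (76 mm by 85 mm) begins 54 mm behind the grasp point. The pads swing forward as they close: fully open they stand 13 mm farther back than shut.
Start: joints at [-1.232, 0.264, 1.604, -0, 1.274, -0.037], TCP at [0.248, -0.628, 0.231] pointing down, gripper open.
Joint ranges: [-2.63, 2.63], [-0.94, 2.18], [0.31, 2.57], [-1.31, 4.45], [0, 2.66], [-2.55, 2.55]. Speed limits (rad/s): [2.57, 2.57, 3.14, 3.14, 3.14, 3.14].

### API

Orientations are given as [roll, pitch, yaw] about the fixed x, y, z axes, in that order (R = Rz(yaw) Ry(pitch) Rx(roll)).
In Python, from station import robot, observe, imaging, job gives the robot as it stands. Calls block until the motion is done:
- robot.reach(position, orientation): joint-space move of the TCP to a pose.
- robot.move_l(position, ori=None, feed=0.15): straight line of the TCP; ori=None keeps the orientation; feed is the mean speed in m/s.
- robot.move_j(angles): joint-space move.
- robot.gripper_to(opening): finger opening in m; the grip force is fixed at half the most; returns when the fingers have stopped.
- robot.dwell(seconds).
- robot.inverse_kinematics(position, orientation): joint angles nearest the present ones, or None.
- observe(): the state.
- imaging.grab_frame(name): name is "scene" or "top"; returns a dict with "pixels" (420x560x3 uint8, red, green, blue), "depth" (420x560 float32, m along the optical axis (not along the pixel's ray), 0 where there is no reading), "mtx" (3x3 intrinsics, pixels), "world_to_cam" (4x4, takes a point from world to camera coordinates). Camera axes: x right, y down, z forward; pixel columns grow to the right and rows downward; lengths in m; the calibration is good to about 2 mm. A picture is of the moment at which its call begins.
A pose or a line that the arm cannot do raises robot.IKError and nothing moves.
- job.close_job(): hands the job in; it is judged then, once.
Trained networks look in the newest picture that a camera, given by its name, has taken for a name from the list of things; names that differ only in an ending like _2 or _b are one class to them, and where a whole thing is asked for, a point or a joint stands for the part that bears it (a point fixed in the world has none). Each returns a list of dicts, best first, with "conf" (0 to 1); they miss things now and then, are a little off and sometimes report something else, mostly with a low value. They report only what shows in the picture. A call takes as long as a camera call.
- imaging.boxes_of(camera, query): "at" ([row, column] in pixels, amid what is visible of it).
The state is a dict: "clock": time; "joint_positions": joint angles; "qvel": joint speeds; "joint_torque": joint torques, N m; "eef_pos": TCP position; "orientation": TCP orientation; "wrist_force": force on the tool from outside, world axes, zero at the start; "wrist_torque": the same for the moment, N m; "gripper_width": finger opening in m; "gripper_force": force on a finger pad.
Only numpy, scipy, OpenCV 4.12 (cv2) and the standard library are available. Lean on these libraries where they do the work, as an engineer would, in place of code of your own. Each camera call takes 0.05 s, during which the arm holds its last target. There are 200 camera calls.

### The job

Put the washed steel katoris (small bowls) away in the stacking caddy: loosen its black clamp knob and slide the stop back, nest all the katoris that stand about the slab into one upright stack against the two guard posts, then slide the stop in until it rests against the stack and turn the knob fully home so that the stop is locked. Some katoris may get knocked aside while you work. Leave the ramekin, tongs, chutney box and idli stand where they are.

Things in the scene. Friction and masses are not known exactly. Their poses are not given: they have to be found in the camera images.
- katori0_center (a point): Middle (half-way up, on the axis, z up) of a steel stacking katori (small deep bowl); None if absent. 50 mm high, about 0.1 kg. Upper 28 mm straight, 66 mm outside, 61 mm inside; below it a narrower foot, 56 mm wide (51 mm at its bottom edge), 22 mm high. Nested, the foot drops into the one below and the shoulder rests on its rim: each further one sits 28 mm higher, with 2.5 mm play.
- katori1_center (a point): Middle (half-way up, on the axis, z up) of a steel stacking katori (small deep bowl); None if absent. 50 mm high, about 0.1 kg. Upper 28 mm straight, 66 mm outside, 61 mm inside; below it a narrower foot, 56 mm wide (51 mm at its bottom edge), 22 mm high. Nested, the foot drops into the one below and the shoulder rests on its rim: each further one sits 28 mm higher, with 2.5 mm play.
- katori2_center (a point): Middle (half-way up, on the axis, z up) of a steel stacking katori (small deep bowl); None if absent. 50 mm high, about 0.1 kg. Upper 28 mm straight, 66 mm outside, 61 mm inside; below it a narrower foot, 56 mm wide (51 mm at its bottom edge), 22 mm high. Nested, the foot drops into the one below and the shoulder rests on its rim: each further one sits 28 mm higher, with 2.5 mm play.
- katori3_center (a point): Middle (half-way up, on the axis, z up) of a steel stacking katori (small deep bowl); None if absent. 50 mm high, about 0.1 kg. Upper 28 mm straight, 66 mm outside, 61 mm inside; below it a narrower foot, 56 mm wide (51 mm at its bottom edge), 22 mm high. Nested, the foot drops into the one below and the shoulder rests on its rim: each further one sits 28 mm higher, with 2.5 mm play.
- katori4_center (a point): Middle (half-way up, on the axis, z up) of a steel stacking katori (small deep bowl); None if absent. 50 mm high, about 0.1 kg. Upper 28 mm straight, 66 mm outside, 61 mm inside; below it a narrower foot, 56 mm wide (51 mm at its bottom edge), 22 mm high. Nested, the foot drops into the one below and the shoulder rests on its rim: each further one sits 28 mm higher, with 2.5 mm play.
- katori5_center (a point): Middle (half-way up, on the axis, z up) of a steel stacking katori (small deep bowl); None if absent. 50 mm high, about 0.1 kg. Upper 28 mm straight, 66 mm outside, 61 mm inside; below it a narrower foot, 56 mm wide (51 mm at its bottom edge), 22 mm high. Nested, the foot drops into the one below and the shoulder rests on its rim: each further one sits 28 mm higher, with 2.5 mm play.
- caddy: Fixed steel stacking caddy; base plate 325 x 120 mm, x = -257 to +67 mm. Origin on the slab under the seat's centre. x axis along the rail, from the sliding stop (-x side) to two upright guard posts (10 mm rods at x = 32.5, y = -20.5 and +20.5 mm, upright to 105 mm above the slab, then bent away from the seat to a cross bar 118 mm up); z up.
- seat (a point): Centre of the seat for the stack, on the base plate's upper face, 10 mm above the slab, marked by a dark ring. A katori whose axis is here just touches both guard posts (within 1 mm). Same axes as the caddy.
- stop (a joint): Travel (m) of the sliding stop away from the posts (caddy -x): 0 fully in, 0.105 fully back. Its upright plate (52 mm wide, 24 to 94 mm above the slab) faces the seat at caddy x = -2 mm minus the travel: it touches a stack on the seat at about 0.031. Starts locked, too far in for a katori. The knob rides on it, 95 mm behind the face; move it by the knob. About 1.5 N to slide when free, over 15 N locked.
- lock_knob (a joint): Angle (rad) of the clamp knob on the sliding stop: 0 fully home (locked), growing as it is turned anticlockwise seen from above, 1.4 at its other end (free). The clamp starts to bite below about 0.8. About 0.15 N m to turn. It stays where it is left.
- knob_grip (a point): Point to hold on the black bar of the clamp knob, on its axis, 66 mm above the slab. The bar is 56 mm long (this point's x axis, which turns with it), 15 mm wide (its y axis) and spans 50 to 80 mm above the slab; the saddle below is 46 x 46 mm, its top 36 mm above the slab. At joint value 0 the bar is square across the rail.
- chutney_box: Bystander: lime-green plastic box with lid, 156 x 106 x 70 mm, origin at the centre of its underside. Leave it alone.
- ramekin: Bystander: white ceramic ramekin, 88 mm diameter, 45 mm high, origin at the centre of its underside. Leave it alone.
- tongs: Bystander: steel spring tongs lying flat along its x axis, 235 mm long, 14 mm high, origin near its middle on the slab. Leave it alone.
- idli_stand: Bystander: three-tier stainless idli plate stand, 176 mm diameter, 245 mm high with its loop handle, origin at the centre of its underside. Leave it alone.

How it is judged:
By the outcome, as a careful person would: the job done as asked, in the order asked, and still so for the second after the job is handed in, with the robot touching nothing.
Of katori0, katori1, katori2, katori3, katori4, katori5 only 4 to 6 are there at a start; the rules pass over those that are not, and their reading is None.
At some moment in a run one of katori0, katori1, katori2, katori3, katori4, katori5 may be knocked a few centimetres aside while the robot is not near it.
It also fails if it takes over 210 s, if anything falls off the work surface, if the arm or the gripper's body presses on something with over 40 N, if the wrist force passes 120 N, or if a joint passes its speed limit or range.

## Working session

There is one attempt and no reset: what is moved stays moved. The work goes in short steps, each a Python script; the robot and the scene stay as the last script left them, time stands still between calls to the robot, and variables do not carry over. Pictures are saved under pics/ and viewed, at most 14 in all, crops included, and the job is handed in when it is done.

```bash
ls; mkdir -p pics; cat > h.py <<'E'
from station import robot, observe, imaging, job
import numpy as np, cv2
def cloud(f):
    d=f["depth"]; K=f["mtx"]; v,u=np.indices(d.shape)
    p=np.stack([(u-K[0,2])*d/K[0,0],(v-K[1,2])*d/K[1,1],d],-1)
    T=np.linalg.inv(f["world_to_cam"])
    w=p@T[:3,:3].T+T[:3,3]; w[d==0]=np.nan
    return w
def save(f,n,s=1): cv2.imwrite("pics/"+n,cv2.resize(f["pixels"][:,:,::-1],None,fx=s,fy=s))
E
python3 - <<'E'
from h import *
for c in ["top","scene"]:
    f=imaging.grab_frame(c); save(f,c+"0.png",1.4); w=cloud(f)
    np.save(c+"0.npy",w)
    print(c, "cam pos",np.linalg.inv(f["world_to_cam"])[:3,3].round(3))
    for q in ["katori0_center","caddy","seat","lock_knob","stop","chutney_box","ramekin","tongs","idli_stand"]:
        for b in imaging.boxes_of(c,q):
            r,k=[int(round(x)) for x in b["at"]]
            print(q,round(b["conf"],2),r,k,w[r,k].round(3))
E
```

```text
pics
top cam pos [0.425 0.113 1.453]
katori0_center 0.95 185 450 [ 0.589 -0.393 -0.001]
katori0_center 0.43 199 270 [0.542 0.133 0.026]
seat 0.75 195 270 [0.553 0.133 0.035]
lock_knob 0.65 194 261 [0.551 0.157 0.082]
stop 0.91 199 268 [0.542 0.138 0.036]
chutney_box 0.56 292 164 [0.282 0.42  0.063]
ramekin 0.86 127 292 [0.755 0.07  0.008]
tongs 0.84 135 374 [ 0.733 -0.168  0.01 ]
tongs 0.61 231 354 [ 0.453 -0.11   0.005]
idli_stand 0.7 248 114 [0.403 0.532 0.146]
idli_stand 0.25 173 357 [ 0.622 -0.119  0.005]
scene cam pos [ 1.344 -0.336  0.817]
katori0_center 0.84 279 125 [ 0.562 -0.375  0.009]
katori0_center 0.54 270 308 [0.737 0.079 0.009]
caddy 0.73 223 293 [0.555 0.128 0.015]
caddy 0.24 279 124 [ 0.562 -0.377  0.01 ]
seat 0.57 220 290 [0.552 0.119 0.029]
seat 0.54 276 173 [ 0.6   -0.258  0.004]
lock_knob 0.65 208 302 [0.57  0.147 0.08 ]
stop 0.8 218 294 [0.555 0.131 0.035]
chutney_box 0.76 154 327 [0.326 0.386 0.07 ]
ramekin 0.83 269 310 [0.733 0.087 0.004]
ramekin 0.5 316 225 [ 0.783 -0.178  0.011]
tongs 0.89 316 225 [ 0.783 -0.178  0.011]
idli_stand 0.58 220 290 [0.552 0.119 0.029]
```

View pics/top0.png

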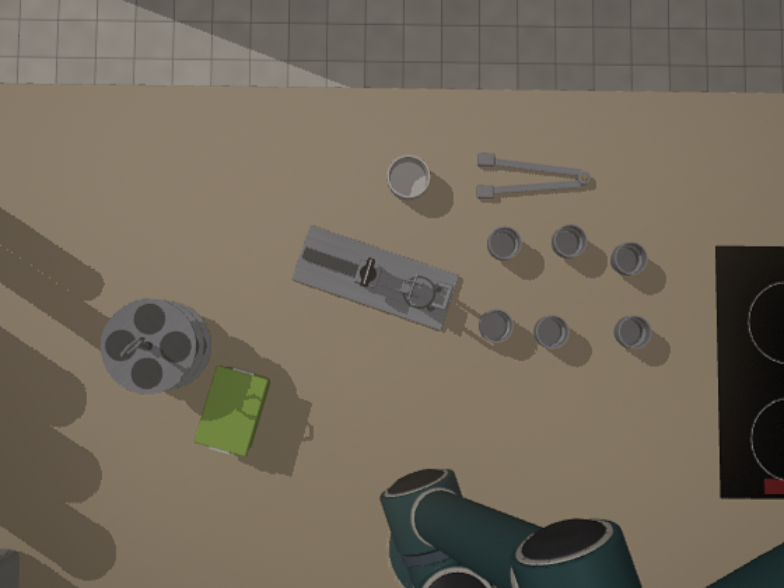

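View pics/scene0.png

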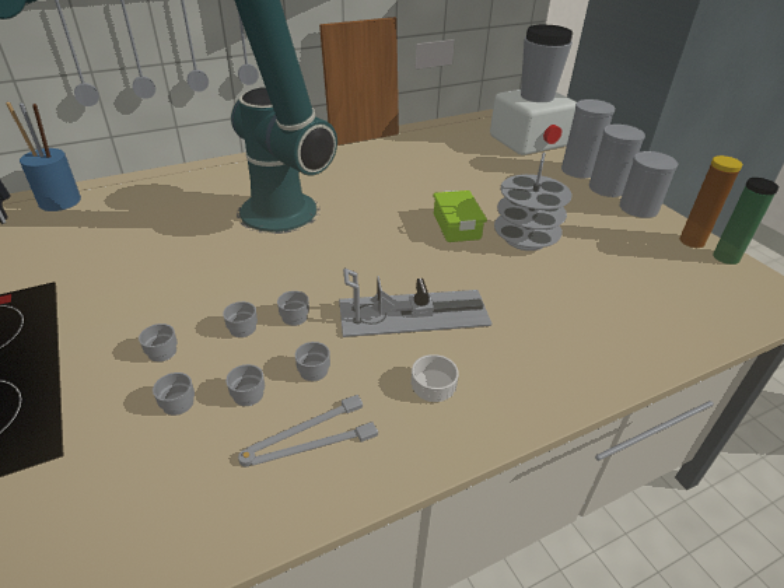

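The views show six katoris: top view (1.4x pixels) at (504,243), (569,241), (629,259), (495,326), (550,331) and (632,332). The knob is at (368,272) with its bar across the rail, and the seat ring and posts are at about (425,292).

```bash
cat >> h.py <<'E'
def katoris(f,excl=None):
    """rim circles (z 35..60 mm) on the slab, y<0 side, from top view"""
    w=cloud(f); z=w[...,2]
    m=((z>.030)&(z<.062)&(w[...,0]>.35)&(w[...,0]<.85)&(w[...,1]<.12)&(w[...,1]>-.6)).astype(np.uint8)
    m=cv2.morphologyEx(m,cv2.MORPH_CLOSE,np.ones((3,3)))
    n,l,st,_=cv2.connectedComponentsWithStats(m); out=[]
    for i in range(1,n):
        if st[i,4]<60: continue
        p=w[(l==i)&(z>.044)&(z<.056)]
        if len(p)<15: continue
        (c,r)=cv2.minEnclosingCircle(p[:,:2].astype(np.float32))
        b=p[:,:2]; A=np.c_[2*b,np.ones(len(b))]; s=np.linalg.lstsq(A,(b**2).sum(1),rcond=None)[0]
        out.append((round(c[0],4),round(c[1],4),round(r,4),s[:2].round(4),round(np.sqrt(s[2]+s[:2]@s[:2]),4),len(p)))
    return out
E
python3 - <<'E'
from h import *
f=imaging.grab_frame("top"); w=cloud(f)
for k in katoris(f): print(*k)
x,y,z=w[...,0],w[...,1],w[...,2]
reg=(x>.4)&(x<.7)&(y>-.06)&(y<.33)&(np.hypot(x-.745,y-.07)>.09)
for lo,hi in [(.006,.014),(.004,.13)]:
    p=w[reg&(z>lo)&(z<hi)][:,:2]*1000
    print(lo,len(p),cv2.minAreaRect(p.astype(np.float32)))
for lo,hi in [(.06,.088),(.088,.1),(.1,.13)]:
    q=reg&(z>lo)&(z<hi); p=w[q]
    print(lo,len(p),p.mean(0).round(4),cv2.minAreaRect((p[:,:2]*1000).astype(np.float32)))
dark=f["pixels"].max(-1)<50
p=w[reg&(z>.07)&(z<.088)&dark]; print(len(p),p.mean(0),cv2.minAreaRect((p[:,:2]*1000).astype(np.float32)))
o=observe(); print(o["orientation"],o["clock"],f["mtx"])
t=np.deg2rad(-110)
for a in (0,1.4):
  for s in (np.pi/2,-np.pi/2): print(a,s,robot.inverse_kinematics([.55,.15,.15],[np.pi,0,t+s+a]))
for s,pt in ((0,-.26),(np.pi,.26)):print(s,robot.inverse_kinematics([.52,.04,.15],[np.pi,pt,t+s]),robot.inverse_kinematics([.59,-.39,.05],[np.pi,pt,t+s]))
c=f["pixels"][150:250,200:350]; cv2.imwrite("pics/c.png",cv2.resize(c[:,:,::-1],None,fx=5,fy=5))
E
```

```text
0.7506 0.0739 0.0441 [0.75   0.0729] 0.0418 71
0.6206 -0.254 0.0347 [ 0.6209 -0.2538] 0.032 92
0.616 -0.1217 0.0342 [ 0.6158 -0.1216] 0.0319 91
0.5864 -0.3761 0.0346 [ 0.5864 -0.3761] 0.0319 91
0.5257 0.0733 0.0257 [0.5238 0.0717] 0.0188 23
0.4488 -0.1044 0.0338 [ 0.4488 -0.1042] 0.032 79
0.4382 -0.2171 0.0343 [ 0.4374 -0.2163] 0.032 89
0.4377 -0.3819 0.0345 [ 0.4377 -0.3817] 0.032 101
0.006 2960 ((549.8270874023438, 131.38943481445312), (378.593017578125, 295.16522216796875), 89.9484634399414)
0.004 4907 ((549.1170654296875, 135.4314422607422), (387.5296325683594, 297.54107666015625), 89.80339813232422)
0.06 134 [0.5469 0.1409 0.0773] ((528.0905151367188, 92.04791259765625), (149.36512756347656, 55.23699188232422), 68.80857849121094)
0.088 29 [0.5216 0.0618 0.0942] ((514.5775756835938, 42.43108367919922), (52.19295883178711, 50.10365295410156), 70.61708068847656)
0.1 126 [0.5018 0.0059 0.1168] ((502.9593200683594, 8.967111587524414), (29.052494049072266, 50.41841125488281), 71.43795013427734)
51 [0.54925102 0.15293792 0.07837283] ((551.711669921875, 153.62417602539062), (14.75670433
[... 211 characters left out ...]
     1.        ]]
0 1.5707963267948966 [ 2.22560660e-01  1.32063489e-01  1.91662161e+00 -4.44089210e-16
  1.09290755e+00  2.14242284e+00]
0 -1.5707963267948966 [ 0.22256066  0.13206349  1.91662161  0.          1.09290755 -0.99916982]
1.4 1.5707963267948966 [ 2.22560660e-01  1.32063489e-01  1.91662161e+00 -4.44089210e-16
  1.09290755e+00  7.42422838e-01]
1.4 -1.5707963267948966 [ 0.22256066  0.13206349  1.91662161  0.          1.09290755 -2.39916982]
0 [ 0.17738262  0.13304254  1.93892754 -0.23966343  1.2121373  -2.51460224] None
3.141592653589793 [ 0.17738262  0.13304254  1.93892754 -0.23966343  1.2121373   0.62699042] [-0.49410675  0.46036407  1.71822632 -0.31826638  0.94915906  0.03955538]
```

View pics/c.png

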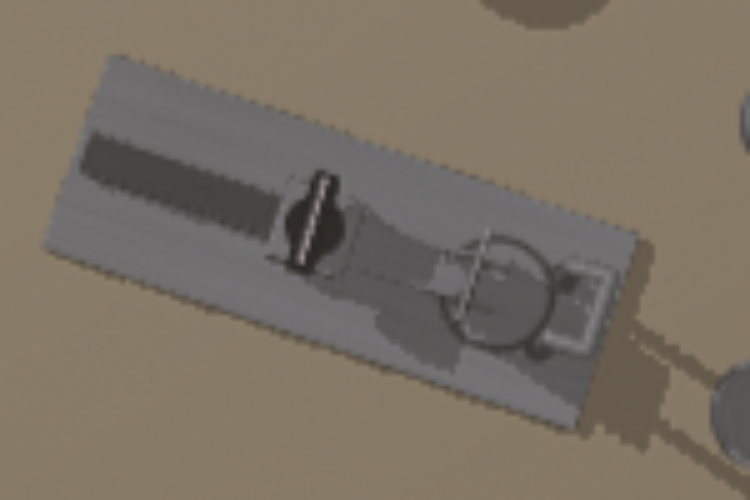

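The crop shows plate corners (5x crop pixels) at about (113,55), (43,248), (578,430) and (638,235). The seat ring is centred at about (498,292) and the knob at (314,222), its bar across the rail.

```bash
cat >> h.py <<'E'
def ray(f,u,v,z):
    K=f["mtx"]; T=np.linalg.inv(f["world_to_cam"])
    d=T[:3,:3]@np.array([(u-K[0,2])/K[0,0],(v-K[1,2])/K[1,1],1]); o=T[:3,3]
    return (o+d*(z-o[2])/d[2])[:2]
E
python3 - <<'E'
from h import *
f=imaging.grab_frame("top"); w=cloud(f)
C=[ray(f,200+a/5-.4,150+b/5-.4,.01) for a,b in [(113,55),(43,248),(578,430),(638,235)]]
C=np.array(C); print(C.round(4),[np.linalg.norm(C[i]-C[i-1]).round(4) for i in range(4)])
ax=(C[2]+C[3]-C[0]-C[1]);th=np.arctan2(ax[1],ax[0]);print("theta",np.rad2deg(th),"seat corners",C.mean(0)+.095*np.array([np.cos(th),np.sin(th)]))
print("ring",ray(f,200+498/5-.4,150+292/5-.4,.01),"end-centre",(C[2]+C[3])/2)
# colour mask (greys low saturation) on plate height
px=f["pixels"].astype(int); sat=px.max(-1)-px.min(-1)
m=((sat<14)&(w[...,2]>.005)&(w[...,2]<.02)).astype(np.uint8); m[:150]=0;m[250:]=0;m[:,:200]=0;m[:,335:]=0
m=cv2.morphologyEx(m,cv2.MORPH_OPEN,np.ones((3,3)))
n,l,st,_=cv2.connectedComponentsWithStats(m); i=1+st[1:,4].argmax()
p=(w[l==i][:,:2]*1000).astype(np.float32); print(cv2.minAreaRect(p))
E
```

```text
[[ 0.654   0.2717]
 [ 0.5419  0.3104]
 [ 0.4393  0.0023]
 [ 0.5519 -0.0321]] [np.float64(0.3206), np.float64(0.1186), np.float64(0.3247), np.float64(0.1177)]
theta -108.50160162535775 seat corners [0.51661878 0.04800397]
ring [0.51834984 0.04860541] end-centre [ 0.4955747  -0.01488432]
((548.08837890625, 63.5494384765625), (177.25782775878906, 69.22405242919922), 71.37212371826172)
```

```bash
cat >> h.py <<'E'
TH=np.deg2rad(-108.5); S=np.array([.5172,.0482]); AX=np.array([np.cos(TH),np.sin(TH)])
def cad(x,z): return [*(S+x*AX),z]
def kn(a): return [np.pi,0,TH+np.pi/2+a]
def rep(t=""): 
    o=observe(); print(t,round(o["clock"],1),"p",np.round(o["eef_pos"],4),"rpy",np.round(o["orientation"],3),"F",np.round(o["wrist_force"],1),"T",np.round(o["wrist_torque"],2),"w",round(o["gripper_width"],4),"gf",round(o["gripper_force"],1))
E
python3 - <<'E'
from h import *
robot.gripper_to(.045)
robot.reach(cad(-.111,.16),kn(0)); rep()
robot.move_l(cad(-.111,.047),feed=.1); rep("down")
robot.gripper_to(0.0); rep("grip")
for a in (.35,.7,1.05,1.37): robot.reach(cad(-.111,.047),kn(a)); rep(a)
robot.move_l(cad(-.195,.047),feed=.06); rep("slid")
E
```

```text
4.5 p [0.5527 0.1529 0.1601] rpy [ 3.142 -0.    -0.324] F [-0.   0.6  0.6] T [-0.04  0.02 -0.01] w 0.0448 gf 0.0
down 5.8 p [0.5532 0.1537 0.0478] rpy [-3.141e+00 -1.000e-03 -3.230e-01] F [-0.4 -0.4  0.9] T [-0.03  0.02 -0.06] w 0.0452 gf 0.0
grip 6.2 p [0.5544 0.1532 0.0505] rpy [-3.141 -0.004 -0.322] F [-3.8 -3.6 13.8] T [-0.54  0.55  0.11] w 0.0142 gf 59.5
0.35 6.6 p [0.5545 0.1542 0.0504] rpy [-3.14  -0.004  0.028] F [-3.1 -0.6 12.6] T [-0.07  0.55  0.12] w 0.0143 gf 60.2
0.7 7.0 p [0.5545 0.1551 0.0504] rpy [-3.141 -0.005  0.377] F [-3.6  2.9 11.8] T [0.53 0.52 0.12] w 0.0143 gf 60.5
1.05 7.5 p [0.5537 0.1551 0.0503] rpy [-3.141 -0.004  0.727] F [-5.   3.6 12.8] T [0.63 0.82 0.08] w 0.0144 gf 60.6
1.37 7.9 p [0.5529 0.1553 0.0503] rpy [-3.141e+00 -3.000e-03  1.047e+00] F [-7.5  4.  15.3] T [0.79 1.2  0.04] w 0.0142 gf 61.0
slid 9.4 p [0.5795 0.2349 0.0503] rpy [-3.141e+00 -3.000e-03  1.047e+00] F [-6.2  2.1 12.5] T [0.56 1.08 0.02] w 0.0142 gf 60.5
```

```bash
cat >> h.py <<'E'
P=0.30; ORI=[np.pi,P,TH+np.pi]; G=.041
def tcp(xy,h): return [*(np.array(xy)+.019*np.sin(P)*AX),h-.019*np.cos(P)]   # lean is towards -AX
def find():
    f=imaging.grab_frame("top")
    return [k[3] for k in katoris(f) if abs(k[4]-.032)<.0015 and k[3][1]<-.05 and k[5]>50],f
def stack(f,n):
    w=cloud(f); ztop=.06+.028*(n-1); d=w[...,:2]-S
    p=w[(abs(w[...,2]-ztop)<.008)&((d@AX)<.033)&((d**2).sum(-1)<.06**2)]
    if len(p)<15: return None,len(p)
    b=p[:,:2]; s=np.linalg.lstsq(np.c_[2*b,np.ones(len(b))],(b**2).sum(1),rcond=None)[0]; e=s[:2]-S
    return "caddy xy",(e@AX).round(4),(e@[-AX[1],AX[0]]).round(4),"r",np.sqrt(s[2]+s[:2]@s[:2]).round(4),"z",np.median(p[:,2]).round(3),len(p)
def pick(xy):
    robot.move_l(tcp(xy,.041),feed=.15); rep("at"); robot.gripper_to(.055); rep("grip")
    robot.move_l(tcp(xy,.13),feed=.2); return observe()["gripper_width"]
def place(n,x=-.0015,y=0.):
    xy=S+x*AX+y*np.array([-AX[1],AX[0]]); b=.01+.028*n+G
    robot.reach(tcp(xy,b+.075),ORI); robot.move_l(tcp(xy,b+.03),feed=.15)
    robot.move_l(tcp(xy,b+.001),feed=.05); rep("placed"); robot.gripper_to(.085); rep("open")
    robot.move_l(tcp(xy,b+.07),feed=.2)
E
python3 - <<'E'
from h import *
robot.gripper_to(.045); robot.move_l(cad(-.195,.16),feed=.2)
robot.gripper_to(.085)
k,f=find(); print(k)
t=min(k,key=lambda p:np.hypot(*(p-S)))
robot.reach(tcp(t,.14),ORI); rep("hover")
k,f=find(); print(k)
m=[p for p in k if np.hypot(*(p-t))<.06]; t=m[0] if m else t; print("target",t)
robot.move_l(tcp(t,.13))
print("w",pick(t)); rep("lift")
f=imaging.grab_frame("scene"); save(f,"s1.png",1.4)
E
```

```text
[array([ 0.6209, -0.2541]), array([ 0.6156, -0.1215]), array([ 0.5862, -0.3765]), array([ 0.4486, -0.1042]), array([ 0.4373, -0.2164]), array([ 0.4378, -0.3816])]
hover 12.4 p [ 0.4479 -0.109   0.1223] rpy [3.14  0.299 1.248] F [-0.5 -0.9 -0.2] T [ 0.11 -0.1   0.05] w 0.0848 gf 0.0
[array([ 0.621 , -0.2539]), array([ 0.6158, -0.1216]), array([ 0.5863, -0.376 ]), array([ 0.4372, -0.2164]), array([ 0.438 , -0.3817])]
target [ 0.4486 -0.1042]
at 13.5 p [ 0.4475 -0.1096  0.0234] rpy [3.141 0.3   1.248] F [-0.4  0.6  0.7] T [ 0.17 -0.07  0.03] w 0.0845 gf 0.0
grip 13.8 p [ 0.4484 -0.1096  0.0249] rpy [3.138 0.299 1.247] F [-0.7  2.4  7.1] T [ 0.19  0.36 -0.11] w 0.0648 gf 65.2
w 0.06460360490323479
lift 14.4 p [ 0.4467 -0.1094  0.1117] rpy [3.141 0.299 1.247] F [ 0.2 -0.5 -1.4] T [ 0.16 -0.06 -0.  ] w 0.0646 gf 66.4
```

View pics/s1.png

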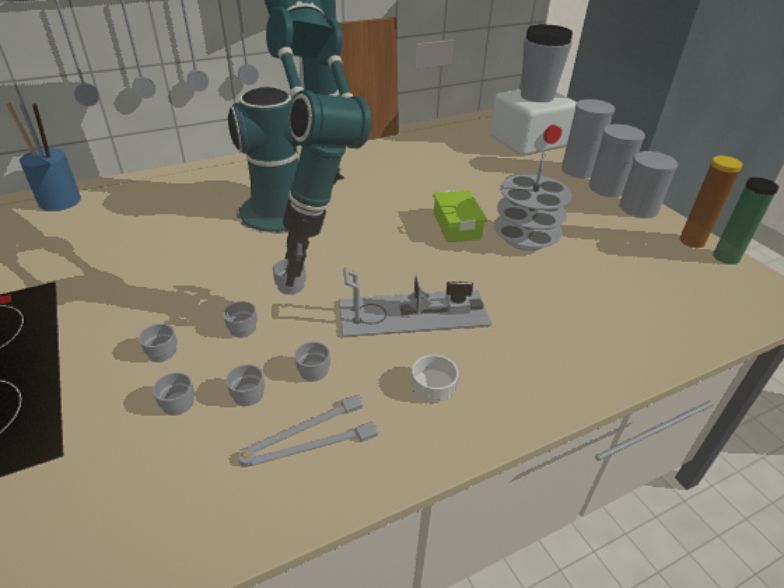

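The stop is back: its plate is at (418,295) and the knob at (458,292). The katori is held upright at (290,275), so I'm placing it now.

```bash
python3 - <<'E'
from h import *
robot.move_l(tcp([.4486,-.1042],.20),feed=.25)
place(0)
t=np.array([.6158,-.1216]); robot.reach(tcp(t,.14),ORI)
k,f=find(); print(k); print(stack(f,1))
f=imaging.grab_frame("scene"); cv2.imwrite("pics/s2.png",cv2.resize(f["pixels"][170:260,220:360,::-1],None,fx=5,fy=5))
E
```

```text
placed 16.8 p [0.5158 0.0443 0.0337] rpy [-3.141  0.3    1.248] F [-0.4 -0.7  0.9] T [ 0.11 -0.09  0.02] w 0.0552 gf 0.0
open 17.2 p [0.516  0.0443 0.034 ] rpy [3.141 0.3   1.248] F [-1.2 -0.7  0.1] T [ 0.15 -0.02 -0.05] w 0.0849 gf 0.0
[array([ 0.6209, -0.2541]), array([ 0.5861, -0.3763]), array([ 0.4372, -0.2166]), array([ 0.4379, -0.3815])]
(None, 4)
```

View pics/s2.png

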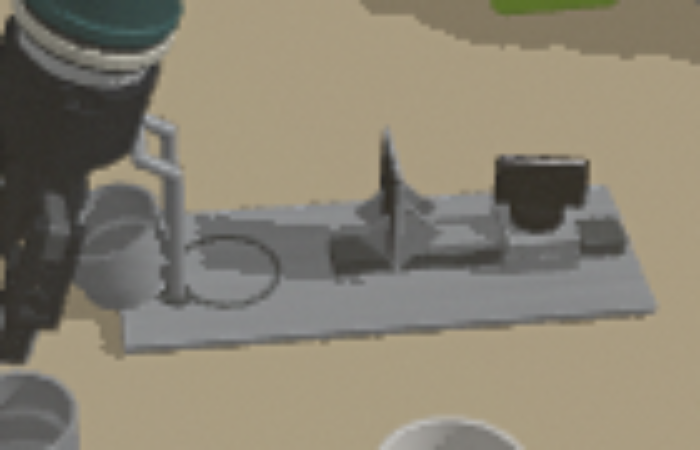

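I hit the guard posts on the way over because my transit was too low. The first katori now leans outside the posts, in the crop at about (115,245). I'll use a higher transit, carry on with the others and recover that one later.

```bash
cat >> h.py <<'E'
def place(n,x=-.0015,y=0.):
    xy=S+x*AX+y*np.array([-AX[1],AX[0]]); b=.01+.028*n+G; hi=max(.22,b+.09)
    p=observe()["eef_pos"]; robot.move_l([p[0],p[1],hi],feed=.25)
    robot.reach(tcp(xy,hi),ORI); rep("over"); robot.move_l(tcp(xy,b+.03),feed=.2)
    robot.move_l(tcp(xy,b+.001),feed=.05); rep("placed"); robot.gripper_to(.085); rep("open")
    robot.move_l(tcp(xy,hi),feed=.25)
def goto(t,hi=.22): 
    t=np.array(t); robot.reach(tcp(t,hi),ORI); robot.move_l(tcp(t,.13),feed=.25)
E
python3 - <<'E'
from h import *
t=[.6158,-.1216]
w=pick(t); print(w)
if w>.06:
    place(0)
    robot.reach(tcp([.6209,-.2541],.2),ORI)
    k,f=find(); print(k); print(stack(f,1)); 
    w=cloud(f); 
    p=f["pixels"]; cv2.imwrite("pics/t3.png",cv2.resize(p[170:250,240:350,::-1],None,fx=3.5,fy=3.5))
    f=imaging.grab_frame("scene"); cv2.imwrite("pics/s3.png",cv2.resize(f["pixels"][160:270,190:340,::-1],None,fx=4,fy=4))
    a=cv2.imread("pics/t3.png"); b=cv2.imread("pics/s3.png"); h=max(a.shape[0],b.shape[0])
    im=np.zeros((h,a.shape[1]+b.shape[1],3),np.uint8); im[:a.shape[0],:a.shape[1]]=a; im[:b.shape[0],a.shape[1]:]=b; s=800/im.shape[1]
    cv2.imwrite("pics/j3.png",cv2.resize(im,None,fx=s,fy=s))
E
```

```text
at 19.4 p [ 0.6148 -0.1268  0.0236] rpy [3.14  0.3   1.248] F [-0.3  0.8  0.4] T [ 0.07 -0.07 -0.  ] w 0.0847 gf 0.0
grip 19.8 p [ 0.6161 -0.127   0.0254] rpy [3.137 0.299 1.247] F [0.4 1.  5.7] T [ 0.11  0.1  -0.03] w 0.0646 gf 66.7
0.06484925316827489
over 21.8 p [0.5161 0.0437 0.2012] rpy [-3.141  0.301  1.249] F [ 0.4 -0.6 -0.7] T [ 0.16 -0.04  0.  ] w 0.0646 gf 66.3
placed 23.3 p [0.5183 0.045  0.0361] rpy [3.137 0.297 1.247] F [0.1 5.5 5.4] T [ 0.73  0.19 -0.13] w 0.0645 gf 68.1
open 23.7 p [0.5158 0.0437 0.0338] rpy [-3.142  0.301  1.248] F [-0.   0.1  0.1] T [ 0.15 -0.    0.01] w 0.085 gf 0.0
[array([ 0.5864, -0.3767]), array([ 0.4379, -0.3815])]
('caddy xy', np.float64(-0.0039), np.float64(0.0006), 'r', np.float64(0.0322), 'z', np.float64(0.06), 85)
```

View pics/j3.png

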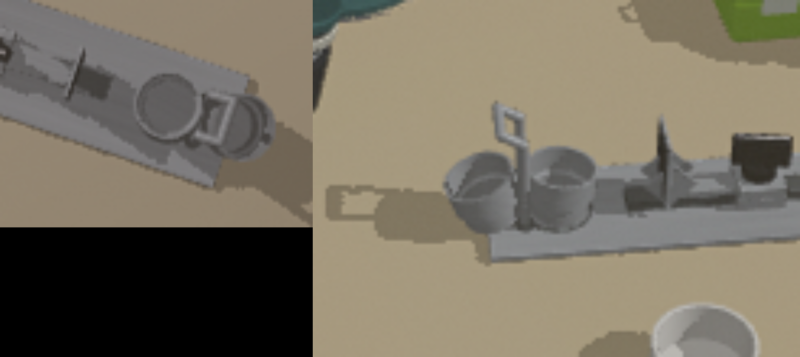

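The second katori stands upright on the seat at (560,190). The first is tilted on the plate's edge outside the posts at (485,190). I'll go on with the rest.

```bash
cat > cyc.py <<'E'
from h import *
import sys
def cyc(t,n,x=-.0025,y=.0005,nxt=None):
    goto(t); w=pick(t)
    if w<.06: raise SystemExit("missed")
    place(n,x,y)
    robot.reach([.42,-.45,.3],ORI) if nxt is None else robot.reach(tcp(nxt,.26),ORI)
    k,f=find(); print(k); print("STACK",n+1,stack(f,n+1)); return k,f
E
python3 - <<'E'
from cyc import *
cyc([.6209,-.2541],1,nxt=[.5864,-.3765])
rep()
E
```

```text
at 27.3 p [ 0.6202 -0.2598  0.0241] rpy [3.139 0.3   1.247] F [0.2 1.  0.3] T [ 0.08 -0.01  0.03] w 0.085 gf 0.0
grip 27.6 p [ 0.621  -0.2599  0.0252] rpy [3.137 0.3   1.247] F [0.5 2.7 5.8] T [ 0.15  0.03 -0.  ] w 0.0634 gf 67.7
over 30.1 p [0.5171 0.0444 0.2016] rpy [3.141 0.301 1.247] F [-0.5 -0.2 -0.9] T [ 0.16 -0.12 -0.02] w 0.063 gf 67.0
placed 31.5 p [0.5163 0.0449 0.0631] rpy [-3.141  0.302  1.248] F [-4.7  1.4 10.2] T [-0.21  0.75 -0.18] w 0.0631 gf 68.4
open 31.8 p [0.5165 0.045  0.0614] rpy [-3.141  0.3    1.248] F [-0.   0.2 -0.4] T [ 0.09 -0.02  0.01] w 0.0847 gf 0.0
[array([ 0.4371, -0.2165])]
STACK 2 ('caddy xy', np.float64(-0.0019), np.float64(0.0003), 'r', np.float64(0.0321), 'z', np.float64(0.087), 102)
 34.2 p [ 0.5851 -0.3803  0.2416] rpy [-3.141  0.299  1.25 ] F [-0.2  0.9  0.7] T [ 0.15 -0.06  0.02] w 0.0851 gf 0.0
```

```bash
python3 - <<'E'
from cyc import *
cyc([.4371,-.2165],2,x=-.0022,nxt=[.75,-.10])
rep()
E
```

```text
at 36.3 p [ 0.4367 -0.2223  0.0242] rpy [3.139 0.3   1.247] F [-0.3 -0.8 -0.3] T [ 0.14 -0.05  0.03] w 0.085 gf 0.0
grip 36.7 p [ 0.437  -0.2224  0.0251] rpy [3.138 0.3   1.247] F [-1.3  1.6  7.8] T [ 0.2   0.32 -0.1 ] w 0.0642 gf 65.6
over 38.9 p [0.516  0.0439 0.201 ] rpy [-3.14   0.302  1.248] F [-0.1  0.5 -0.9] T [ 0.17 -0.03  0.02] w 0.064 gf 66.1
placed 40.2 p [0.5165 0.0449 0.0911] rpy [-3.141  0.301  1.248] F [-3.8  1.6  9.8] T [-0.11  0.67 -0.2 ] w 0.064 gf 67.2
open 40.6 p [0.5163 0.0447 0.0894] rpy [-3.141  0.3    1.248] F [-0.2  0.2  0.2] T [ 0.14  0.03 -0.06] w 0.085 gf 0.0
[array([ 0.5862, -0.3762]), array([ 0.4378, -0.3815])]
STACK 3 ('caddy xy', np.float64(-0.0016), np.float64(0.0002), 'r', np.float64(0.0321), 'z', np.float64(0.115), 96)
 42.3 p [ 0.7472 -0.1041  0.241 ] rpy [-3.139  0.3    1.249] F [-0.3 -0.  -0.6] T [ 0.07 -0.02 -0.01] w 0.0855 gf 0.0
```

```bash
python3 - <<'E'
from cyc import *
k,f=cyc([.5862,-.3762],3,x=-.002,nxt=[.75,-.10])
t=min(k,key=lambda p:np.hypot(p[0]-.438,p[1]+.3815)); print(t)
k,f=cyc(t,4,x=-.002,nxt=[.75,-.10])
w=cloud(f); d=w[...,:2]-S; cx=d@AX; cy=d@[-AX[1],AX[0]]; z=w[...,2]
q=(cx>.04)&(cx<.16)&(abs(cy)<.06)&(z>.025)&(z<.08)
p=np.c_[cx[q],cy[q],z[q]]; print(len(p)); 
m=(p[:,2]>.03); print(cv2.minEnclosingCircle((p[m][:,:2]*1000).astype(np.float32)), p[p[:,0].argsort()][::6].round(3).tolist())
save(f,"t5.png",1.4)
g=imaging.grab_frame("scene"); cv2.imwrite("pics/s5.png",cv2.resize(g["pixels"][130:270,190:340,::-1],None,fx=4,fy=4)); rep()
E
```

```text
at 44.8 p [ 0.5855 -0.3821  0.0242] rpy [3.139 0.3   1.247] F [-0.2  0.   0.2] T [ 0.11 -0.06  0.03] w 0.0853 gf 0.0
grip 45.1 p [ 0.5862 -0.3823  0.0253] rpy [3.137 0.301 1.247] F [1.9 1.6 6.3] T [ 0.05  0.01 -0.01] w 0.0627 gf 68.3
over 47.9 p [0.517  0.0438 0.2069] rpy [3.141 0.3   1.247] F [ 0.1  0.4 -0.6] T [ 0.2  -0.06  0.02] w 0.0632 gf 67.6
placed 49.1 p [0.5166 0.0446 0.1191] rpy [3.142 0.301 1.248] F [-2.2  0.7  8. ] T [-0.12  0.64 -0.11] w 0.0631 gf 68.9
open 49.4 p [0.5163 0.0446 0.1174] rpy [-3.141  0.3    1.248] F [-0.2 -0.1 -0.4] T [ 0.15 -0.07 -0.03] w 0.0848 gf 0.0
[array([ 0.4379, -0.3818])]
STACK 4 ('caddy xy', np.float64(-0.0023), np.float64(0.0007), 'r', np.float64(0.0319), 'z', np.float64(0.143), 88)
[ 0.4379 -0.3818]
at 53.9 p [ 0.4373 -0.3879  0.0243] rpy [3.139 0.301 1.247] F [ 0.3  0.1 -0.2] T [ 0.13 -0.1  -0.01] w 0.0852 gf 0.0
grip 54.2 p [ 0.4377 -0.3883  0.0255] rpy [3.138 0.302 1.247] F [0.1 1.6 6.4] T [ 0.14  0.18 -0.11] w 0.0649 gf 65.9
over 57.1 p [0.5166 0.0437 0.2348] rpy [3.141 0.3   1.247] F [ 0.2  0.3 -0.8] T [ 0.2  -0.07 -0.03] w 0.064 gf 66.1
placed 58.3 p [0.5173 0.0447 0.1472] rpy [3.14  0.3   1.248] F [-0.9  0.6  7.7] T [-0.07  0.33 -0.06] w 0.0645 gf 67.0
open 58.7 p [0.5162 0.0446 0.1453] rpy [-3.141  0.3    1.248] F [0.2 0.3 0.1] T [ 0.12 -0.02 -0.04] w 0.0851 gf 0.0
[]
STACK 5 ('caddy xy', np.float64(-0.0026), np.float64(0.0011), 'r', np.float64(0.0318), 'z', np.float64(0.171), 88)
0
((0.0, 0.0), 0.0) []
 60.3 p [ 0.7474 -0.1039  0.2421] rpy [-3.141  0.3    1.249] F [-0.1 -0.   0.8] T [ 0.14 -0.02  0.02] w 0.0847 gf 0.0
```

View pics/s5.png

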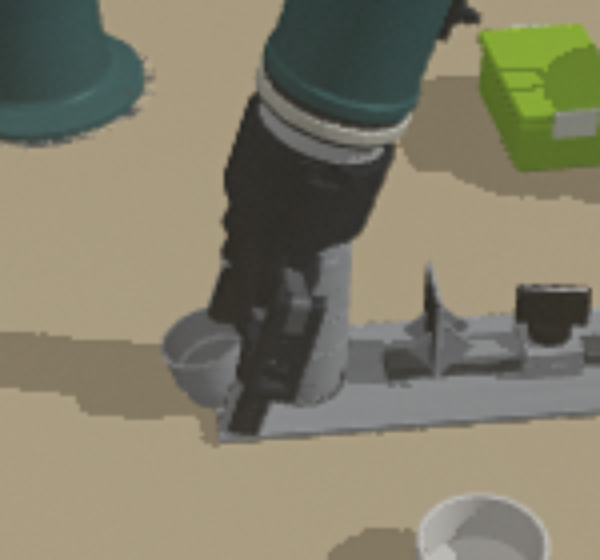

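Five are nested, and the sixth still leans at the plate's end, in the crop at (205,355). I'm moving the arm aside to measure it.

```bash
python3 - <<'E'
from h import *
robot.reach([.42,-.50,.3],ORI)
f=imaging.grab_frame("top"); w=cloud(f); print(stack(f,5))
g=imaging.grab_frame("scene"); wg=cloud(g)
for n,w in(("top",w),("scene",wg)):
    d=w[...,:2]-S; cx=d@AX; cy=d@[-AX[1],AX[0]]; z=w[...,2]
    q=(cx>.045)&(cx<.16)&(abs(cy)<.06)&(z>.018)&(z<.09)
    p=np.c_[cx[q],cy[q],z[q]]*1000; print(n,len(p),"min",p.min(0).round(),"max",p.max(0).round())
    for h in range(15,75,8):
        s=p[(p[:,2]>=h)&(p[:,2]<h+8)]
        if len(s): print(h,len(s),s.min(0).round(),s.max(0).round())
a=cv2.resize(f["pixels"][175:255,260:360,::-1],None,fx=4,fy=4); b=cv2.resize(g["pixels"][140:270,190:290,::-1],None,fx=4,fy=4)
im=np.zeros((520,800,3),np.uint8); im[:320,:400]=a; im[:,400:]=b; cv2.imwrite("pics/j6.png",im)
E
```

```text
('caddy xy', np.float64(-0.0025), np.float64(0.0011), 'r', np.float64(0.0319), 'z', np.float64(0.171), 106)
top 225 min [ 45. -30.  18.] max [105.  37.  76.]
15 23 [ 47. -20.  18.] [94. 29. 22.]
23 50 [ 69. -22.  23.] [98. 33. 31.]
31 37 [ 47. -28.  31.] [98. 35. 39.]
39 34 [ 51. -29.  39.] [103.  34.  47.]
47 45 [ 49. -28.  47.] [105.  37.  55.]
55 30 [ 46. -30.  55.] [96. 37. 63.]
63 4 [ 53. -26.  63.] [67. 34. 69.]
71 2 [ 45. -11.  74.] [46. 18. 76.]
scene 379 min [ 45. -29.  18.] max [103.  41.  69.]
15 27 [ 46. -25.  18.] [82. 33. 23.]
23 57 [ 46. -28.  23.] [91. 35. 31.]
31 67 [ 45. -28.  31.] [95. 39. 39.]
39 78 [ 46. -29.  39.] [97. 38. 47.]
47 78 [ 45. -29.  48.] [103.  38.  55.]
55 55 [ 48. -29.  56.] [98. 41. 63.]
63 17 [ 47. -24.  63.] [69. 41. 69.]
```

View pics/j6.png

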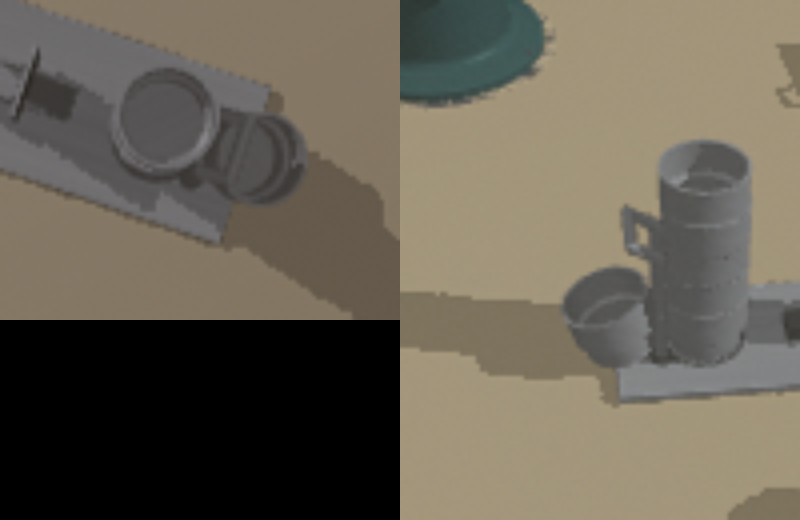

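The stack of five is straight in the crop at (705,260). The sixth is at (610,315), tilted about 0.28 rad away from the posts. I'll grasp it leaning 0.6 rad outward to clear the cross bar, stand it on the slab, then stack it normally.

```bash
python3 - <<'E'
from h import *
def lean(p): return [np.pi,-p,TH+np.pi]
Y=np.array([-AX[1],AX[0]])
def tl(g,p,back=0):  # g: caddy (x,y,z) of grasp; lean p toward +AX
    s,c=np.sin(p),np.cos(p); k=-.019+back
    xy=S+(g[0]+s*k)*AX+g[1]*Y; return [*xy,g[2]+c*k]
g=np.array([.070,.004,.0525])
print(robot.inverse_kinematics(tl(g,.6),lean(.6)))
robot.reach(tl(g,.6,.12),lean(.6)); rep()
robot.move_l(tl(g,.6,.0),feed=.08); rep("at")
robot.gripper_to(.055); rep("grip")
robot.move_l(tl(g,.6,.09),feed=.1); rep("out")
q=np.array([.27,.0,.041])
robot.reach(tl(q+[0,0,.1],.32),lean(.32)); robot.move_l(tl(q+[0,0,.004],.32),feed=.1); rep("down")
robot.gripper_to(.085); robot.move_l(tl(q+[0,0,.12],.32),feed=.2)
robot.reach([.42,-.50,.3],ORI)
k,f=find(); print(k,stack(f,5)); save(f,"t7.png",1.4)
E
```

```text
[-0.46988424  0.21670012  2.20877481  0.74617012  0.96634716 -0.66126065]
 64.0 p [ 0.4813 -0.0743  0.1364] rpy [ 3.14  -0.599  1.249] F [-0.1 -0.2 -0.2] T [-0.29  0.05  0.04] w 0.0851 gf 0.0
at 65.6 p [ 0.5026 -0.0097  0.0372] rpy [ 3.14  -0.6    1.248] F [ 0.2 -0.4  0.1] T [-0.26  0.05 -0.  ] w 0.085 gf 0.0
grip 65.9 p [ 0.5029 -0.01    0.0377] rpy [ 3.14  -0.6    1.249] F [-2.2 -2.7  6.4] T [-0.25  0.24  0.09] w 0.0639 gf 64.4
out 67.0 p [ 0.4855 -0.057   0.1105] rpy [-3.14  -0.6    1.247] F [-0.2  0.3 -1.2] T [-0.33  0.09  0.01] w 0.0639 gf 65.9
down 68.7 p [ 0.434  -0.2026  0.0275] rpy [ 3.14  -0.32   1.248] F [ 0.1  0.3 -1.4] T [-0.2   0.04 -0.03] w 0.0637 gf 65.9
[array([ 0.4319, -0.2085])] ('caddy xy', np.float64(-0.0025), np.float64(0.0012), 'r', np.float64(0.0319), 'z', np.float64(0.17), 105)
```

View pics/t7.png

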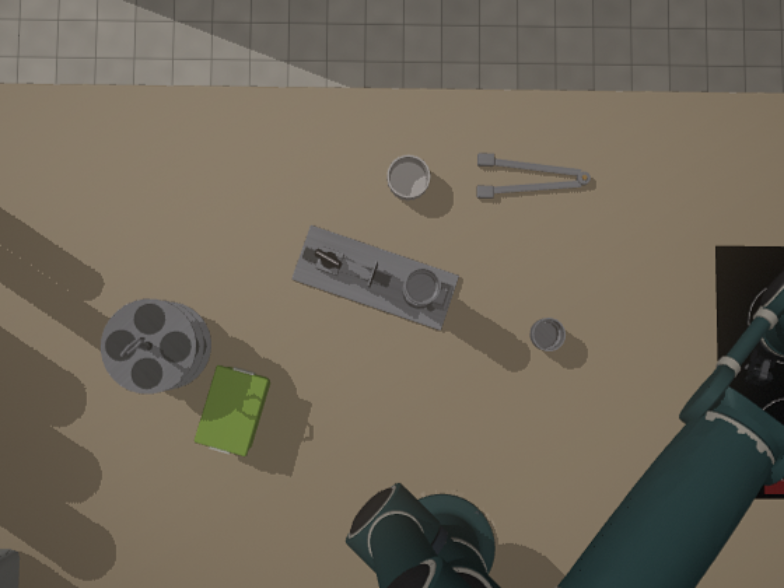

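The sixth now stands upright on the slab at (547,335) in the 1.4x top view, and the stack at (422,288) is unchanged. Next I'll stack it.

```bash
python3 - <<'E'
from cyc import *
cyc([.4319,-.2085],5,x=-.0022,y=.001,nxt=[.6,-.35])
f=imaging.grab_frame("top"); w=cloud(f); x,y,z=w[...,0],w[...,1],w[...,2]
dark=f["pixels"].max(-1)<50
q=dark&(z>.07)&(z<.088)&(x>.5)&(x<.7)&(y>.15)&(y<.32); p=w[q][:,:2]
print(len(p),cv2.minAreaRect((p*1000).astype(np.float32)),((p.mean(0)-S)@AX))
E
```

```text
at 73.5 p [ 0.4314 -0.2143  0.0241] rpy [3.139 0.3   1.247] F [ 0.4 -0.5  0.3] T [ 0.15 -0.04  0.07] w 0.0851 gf 0.0
grip 73.9 p [ 0.4317 -0.2143  0.0251] rpy [3.138 0.3   1.247] F [-1.7  2.5  8.1] T [ 0.16  0.35 -0.11] w 0.0638 gf 65.4
over 76.3 p [0.5166 0.0437 0.2622] rpy [-3.141  0.302  1.248] F [ 0.2 -0.5 -1.6] T [ 0.15 -0.02  0.02] w 0.0637 gf 66.0
placed 77.5 p [0.5173 0.0446 0.1749] rpy [3.141 0.301 1.248] F [-2.  -0.4  6.2] T [-0.06  0.43 -0.03] w 0.0641 gf 66.9
open 77.9 p [0.5169 0.0446 0.1735] rpy [-3.141  0.3    1.248] F [ 0.6 -0.6  0.3] T [ 0.11 -0.05  0.02] w 0.0854 gf 0.0
[]
STACK 6 ('caddy xy', np.float64(-0.0019), np.float64(0.0016), 'r', np.float64(0.0319), 'z', np.float64(0.198), 109)
10 ((581.7241821289062, 227.85983276367188), (52.59730911254883, 6.651900291442871), 51.824798583984375) -0.18439033177663325
```

```bash
python3 - <<'E'
from h import *
p=observe()["eef_pos"]; robot.move_l([p[0],p[1],.38],feed=.25)
robot.gripper_to(.045)
K=-.1965
robot.reach(cad(K,.36),kn(1.37)); robot.move_l(cad(K,.047),feed=.2); rep("down")
robot.gripper_to(0.); rep("grip")
z=observe()["eef_pos"][2]
f0=observe()["wrist_force"][:2]@AX
robot.move_l(cad(-.145,z),feed=.05); rep("slid")
def fa(): robot.dwell(.15); return observe()["wrist_force"][:2]@AX
b=fa(); print("base",f0,b); x=-.145
while x<-.118:
    x+=.0015; robot.move_l(cad(x,z),feed=.03); v=fa(); e=(observe()["eef_pos"][:2]-S)@AX
    print(round(x,4),round(e,4),round(v,2))
    if v-b<-7: break
rep("end")
E
```

```text
down 85.0 p [0.5807 0.235  0.0484] rpy [ 3.140e+00 -2.000e-03  1.047e+00] F [0.6 0.5 0.6] T [-0.03  0.    0.  ] w 0.0453 gf 0.0
grip 85.3 p [0.5802 0.2361 0.0503] rpy [ 3.141e+00 -3.000e-03  1.047e+00] F [-5.7  2.1 11.2] T [ 0.42  0.95 -0.04] w 0.0141 gf 62.9
slid 86.5 p [0.5631 0.1852 0.0503] rpy [-3.142e+00  1.000e-03  1.047e+00] F [-3.1 -0.2  6.6] T [ 0.15  0.32 -0.11] w 0.014 gf 61.1
base -0.18444139212350305 1.87581838741572
-0.1435 -0.1435 0.67
-0.142 -0.142 -0.17
-0.1405 -0.1404 -1.18
-0.139 -0.1387 -1.45
-0.1375 -0.1371 -0.33
-0.136 -0.1358 -0.87
-0.1345 -0.1353 -3.5
-0.133 -0.1344 -6.15
end 89.9 p [0.5599 0.1756 0.0504] rpy [ 3.141e+00 -2.000e-03  1.047e+00] F [-0.8  6.8  2.9] T [ 1.12  0.14 -0.1 ] w 0.0143 gf 60.7
```

```bash
python3 - <<'E'
from h import *
f=imaging.grab_frame("top"); print("stack",stack(f,6))
robot.gripper_to(.03); robot.move_l(cad(-.1315,.048),feed=.03); robot.gripper_to(0.); rep("regrip")
z=.0485
robot.move_l(cad(-.1285,z),feed=.02); rep("push")
f=imaging.grab_frame("top"); print("stack",stack(f,6))
for a in (1.1,.8,.55,.3,.1,0,-.06,-.1):
    robot.reach(cad(-.1285,z),kn(a)); robot.dwell(.1); rep(a); print((observe()["eef_pos"][:2]-S)@AX)
f=imaging.grab_frame("top"); print("stack",stack(f,6))
E
```

```text
stack ('caddy xy', np.float64(0.0007), np.float64(0.0009), 'r', np.float64(0.0319), 'z', np.float64(0.199), 109)
regrip 90.8 p [0.5589 0.174  0.0502] rpy [-3.140e+00 -2.000e-03  1.046e+00] F [-7.4  3.6 15.3] T [ 0.58  1.05 -0.1 ] w 0.0142 gf 66.3
push 91.1 p [0.5586 0.1731 0.0503] rpy [-3.141 -0.005  1.046] F [-2.7  9.9  8.5] T [1.46 0.66 0.01] w 0.0141 gf 64.6
stack ('caddy xy', np.float64(-0.0), np.float64(0.0011), 'r', np.float64(0.0319), 'z', np.float64(0.198), 108)
1.1 91.6 p [0.5589 0.1729 0.0503] rpy [-3.14  -0.005  0.776] F [-2.7  9.8  8.5] T [ 1.31  0.47 -0.15] w 0.0142 gf 64.6
-0.1314573784453064
0.8 92.1 p [0.5592 0.1725 0.0503] rpy [-3.139 -0.004  0.476] F [-1.8  8.7  8.3] T [ 1.1   0.43 -0.09] w 0.0145 gf 64.0
-0.1312104761276429
0.55 92.5 p [0.5593 0.1722 0.0504] rpy [-3.139 -0.004  0.226] F [-1.9  8.2  8.5] T [ 0.92  0.35 -0.08] w 0.0144 gf 63.6
-0.13093079326957638
0.3 93.0 p [0.5593 0.1718 0.0504] rpy [-3.139e+00 -3.000e-03 -2.400e-02] F [-1.4  5.6  8.6] T [ 0.69  0.37 -0.08] w 0.0143 gf 63.7
-0.13059162606365177
0.1 93.4 p [0.5592 0.1715 0.0504] rpy [-3.139e+00 -2.000e-03 -2.230e-01] F [-2.4  5.2  7.8] T [ 0.53  0.35 -0.07] w 0.0142 gf 63.9
-0.13028026116706687
0 93.7 p [0.5592 0.1714 0.0505] rpy [-3.139e+00 -2.000e-03 -3.230e-01] F [-2.   4.5  8.3] T [0.47 0.44 0.  ] w 0.0141 gf 62.1
-0.1301325970754713
-0.06 94.1 p [0.5593 0.1713 0.0505] rpy [-3.14e+00 -3.00e-03 -3.77e-01] F [-2.3  5.8 10.3] T [0.7  0.48 1.95] w 0.0143 gf 78.5
-0.13011897771320316
-0.1 94.4 p [0.5603 0.171  0.0506] rpy [-3.139 -0.004 -0.419] F [-1.2  4.2  7.1] T [ 0.43 -0.08  1.14] w 0.0138 gf 101.1
-0.1301616990479171
stack ('caddy xy', np.float64(0.0001), np.float64(0.0011), 'r', np.float64(0.0319), 'z', np.float64(0.198), 109)
```

Torque rose at the end stop, so the knob is home. I'll release, retreat and check.

```bash
python3 - <<'E'
from h import *
robot.gripper_to(.05); robot.move_l(cad(-.130,.36),feed=.2); robot.reach([.42,-.45,.36],ORI)
f=imaging.grab_frame("top"); w=cloud(f); print("stack",stack(f,6)); x,y,z=w[...,0],w[...,1],w[...,2]
dark=f["pixels"].max(-1)<50
p=w[dark&(z>.07)&(z<.088)&(x>.5)&(x<.62)&(y>.12)&(y<.22)][:,:2]
print(len(p),cv2.minAreaRect((p*1000).astype(np.float32)),(p.mean(0)-S)@AX)
g=imaging.grab_frame("scene")
a=cv2.resize(f["pixels"][140:260,200:340,::-1],None,fx=2.85,fy=2.85); b=cv2.resize(g["pixels"][130:260,220:360,::-1],None,fx=2.85,fy=2.85)
im=np.zeros((380,800,3),np.uint8); im[:a.shape[0],:a.shape[1]]=a; im[:b.shape[0],400:400+b.shape[1]]=b; cv2.imwrite("pics/j9.png",im); rep()
E
```

```text
stack ('caddy xy', np.float64(0.0001), np.float64(0.0011), 'r', np.float64(0.032), 'z', np.float64(0.199), 106)
49 ((557.4371948242188, 171.67588806152344), (14.64012622833252, 53.98836898803711), 72.60874938964844) -0.12791700129907582
 99.0 p [ 0.4205 -0.4495  0.36  ] rpy [3.141 0.3   1.249] F [-0.2 -0.8  1. ] T [ 0.15 -0.02  0.03] w 0.0497 gf 0.0
```

View pics/j9.png

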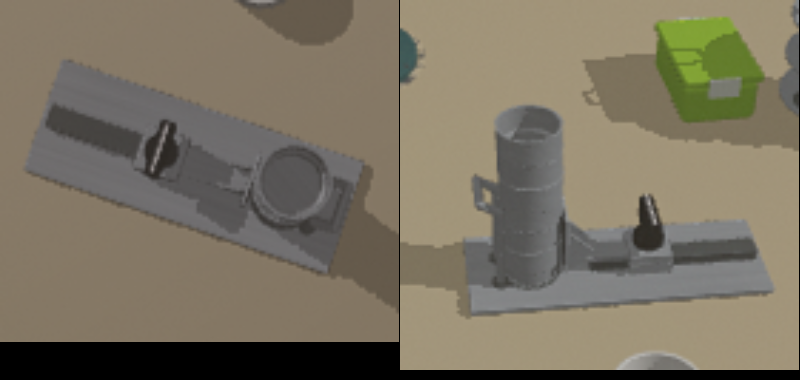

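The stack of six is upright at (530,195), with the stop plate touching it at (563,240). The knob bar is square across the rail again (72.6°, against 73.2° at the start).

```bash
python3 -c "
from station import job; print(job.close_job())"
```

```text
the job is handed in; nothing more can be done
None
```

All six katoris are nested in one upright stack against the guard posts, with the stop resting against it and the knob turned fully home; I knocked one katori against the posts early on, recovered and stacked it, and handed the job in.

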